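# Stack a three-part plaster mould and stopper it

### The arm

A 7-joint arm with a two-finger parallel gripper is mounted at the origin on the work surface. World frame = base frame: x ahead of the robot, y to its left, z up, the work surface at z = 0. Lengths are in mm, angles in rad, forces in N, time in s.
With the tool pointing down it reaches from about 425 to 950 mm from the base axis. Payload 16.7 kg.
Tool frame: the origin (TCP) lies on the centre line of the jaws, within the pads' length; the fingertips stand arm.tip_reach ahead of it and the grasp point (between the pads) lies 11 mm behind it (arm.tip_reach is the distance from the TCP to the fingertips, in mm); z points along the fingers, y is the line along which they close (so a half turn about z gives the same grasp; the last joint's range is limited). The gripper opens to 94 mm and grips with 3 to 60 N. Pads are 16 mm wide; open, the fingers measure 119 mm over their backs; the gripper's body (75 mm by 177 mm) begins 78 mm behind the grasp point.
Start: joints at [0.972, 0.426, 0.074, 1.606, -0.034, 1.111, -0.067], TCP at [293.445, -607.835, 189.567] pointing down, gripper open.
Joint ranges: [-2.85, 2.85], [-0.5, 2.14], [-1.23, 1.37], [0.21, 2.46], [-1.02, 4.16], [0.16, 2.05], [-2.73, 2.73]. Speed limits (rad/s): [1.89, 1.89, 2.39, 2.39, 3.01, 3.01, 3.01].

### API

Orientations are given as [roll, pitch, yaw] about the fixed x, y, z axes, in that order (R = Rz(yaw) Ry(pitch) Rx(roll)).
In Python, from rig import sensors, viewer, arm, models gives the robot as it stands.
- The arm moves only by the shell command python3 -m jog 'ROWS' [FORCE]. ROWS is text: rows parted by semicolons, each of 5 numbers parted by spaces: the closure, from 0 (fully open) to 1 (shut), then the shift along the tool's x, y, z in m, then the turn about the tool's z in degrees. In form: claw tx ty tz turn; .... A call has exactly 8 rows; each row shifts and turns the commanded pose from where the row before left it, along the tool's axes as they then stand; what a row does not reach is not made up. A row lasts 1/8 s, in which the tool goes at most 62.5 mm and 10.7 degrees, less where a joint would pass 70% of its speed; a pose out of reach is approached as far as the arm can. A call is refused whole if a number of a shift passes 0.0625 or a number of a turn 10.7, either way. A call with a gripper value outside its range is refused whole. The fingers move at their own pace and stop on an object; FORCE is the grip in N (left out, the last holds). Time passes only in rows, so rows that do not move let the fingers close, or fill a call up. It gives the time, the measured TCP pose, the force, the opening and the grip force at its end, in the units of the state.
- sensors.read_state(): the state, without advancing time (a new reading comes with each control period).
- viewer.capture(name): name is "side" or "top" or "wrist"; returns a dict with "color" (384x512x3 uint8, blue, green, red), "K" (3x3 intrinsics, pixels), "rvec" (rotation vector, rad) and "tvec" (3), from world to camera coordinates, as OpenCV has them. Camera axes: x right, y down, z forward; pixel columns grow to the right and rows downward; lengths in mm; the calibration is good to about 2 mm. A picture is of the moment at which its call begins. There is no depth.
- arm.finish_job(): hands the job in; it is judged then, once.
Trained networks look in a picture, given as the dict that the camera call returned (one of the last four; its "shot" number tells which), for a name from the list of things; names that differ only in an ending like _2 or _b are one class to them, and where a whole thing is asked for, a point or a joint stands for the part that bears it (a point fixed in the world has none). Each returns a list of dicts, best first, with "confidence" (0 to 1); they miss things now and then, are a little off and sometimes report something else, mostly with a low value. They report only what shows in the picture. A call takes as long as a camera call. They do not tell look-alikes from the thing itself.
- models.spot_in(picture, name): "xy" ([column, row] as shares, 0 to 1, of the picture: columns of its width, rows of its height, amid what is visible of it).
The state is a dict: "clock": time; "joints": joint angles; "qvel": joint speeds; "joint_efforts": joint torques, N m; "ee_pos": TCP position; "tool_rot": TCP orientation; "ft_force": force on the tool from outside, world axes, zero at the start; "torque": the same for the moment, N m; "finger_gap": opening from 0.0 (shut) to 1.0 (fully open); "grip_force": force on a finger pad.
Only numpy, scipy, OpenCV 4.12 (cv2) and the standard library are available. Lean on these libraries where they do the work, as an engineer would, in place of code of your own. Each camera call takes 0.05 s, during which the arm holds its last target. There are 200 camera calls.

### The job

Put the plaster casting mould together on the plywood ware board: set the thick tray slab in the middle of the board and square with it, then the thin window-frame slab on it, then the slab with the stopper on top, all right side up and turned the same way, so that their edges are flush in one square pile. Lower each slab gently, never drop it, and leave the stopper up until the pile is built; then press it fully home, without shifting the pile, and let go. Leave the jar, the mug and the bowl where they are.

Things in the scene. Friction and masses are not known exactly. Their poses are not given: they have to be found in the camera images.
- board: Fixed plywood ware board lying on the table, 120 (x) x 90 (y) mm, 18 mm high. Origin: centre of its underside, on the table; x along its long side, z up.
- bottom: Bottom slab of the mould: loose white plaster block 90 (x) x 60 (y) mm, 30 mm thick, with a shallow rectangular hollow 62 x 34 mm, 10 mm deep in its upper face (closed floor). Origin: centre of its underside; x along its long side, z up. Starts flat on the table, hollow up. About 0.2 kg.
- middle: Middle slab of the mould: loose white plaster frame 90 (x) x 60 (y) mm, 18 mm thick, with a rectangular window 62 x 34 mm right through it. Origin: centre of its underside; x along its long side, z up. Starts flat on the table. About 0.1 kg.
- top: Top slab of the mould: loose white plaster block 90 (x) x 60 (y) mm, 24 mm thick, with a dark round rubber stopper in the middle of its upper face. Origin: centre of its underside; x along its long side, z up. Starts flat on the table, stopper up. About 0.2 kg with the stopper.
- stopper (a joint): How far the stopper is pushed into the top slab, m: 0 = fully raised (its head, 34 mm in diameter and 8 mm thick, stands 10 mm clear of the slab on a 24 mm stem), 0.010 = fully home, head resting on the slab. It stays where it is left and needs about 5 N to push down.
- stopper_top (a point): Centre of the upper face of the stopper's head: 42 mm above the underside of the top slab when fully raised, 32 mm when home.
- jar: Bystander: white lidded glaze jar, 56 mm in diameter, 75 mm high. Origin: centre of its underside.
- mug: Bystander: white mug, 76 mm in diameter, 85 mm high, handle towards its +y. Origin: centre of its underside.
- bowl: Bystander: terracotta bowl, 90 mm in diameter, 50 mm high. Origin: centre of its underside.
Not all that is in view belongs to the job. Leave any purple or red look-alike of the bottom alone.

How it is judged:
By the outcome, as a careful person would: the job done as asked, in the order asked, and still so for the second after the job is handed in, with the robot touching nothing.
It also fails if it takes over 72 s, if anything falls off the work surface, if the arm or the gripper's body presses on something with over 40 N, if the wrist force passes 120 N, or if a joint passes its speed limit or range.

## Working session

There is one attempt and no reset: what is moved stays moved. The work goes in short steps, Python scripts to look and compute and a shell command to move; the robot and the scene stay as the last step left them, time stands still between calls to the robot, and variables do not carry over. Pictures are saved under pics/ and viewed, at most 10 in all, crops included, and the job is handed in when it is done.

```bash
mkdir -p pics; ls; python3 - <<'E'
from rig import sensors, viewer, arm, models
import cv2,numpy as np
s=sensors.read_state(); print({k:np.round(v,3) for k,v in s.items()}); print(arm.tip_reach)
ims=[]
for n in ("side","top"):
    p=viewer.capture(n); ims.append(p["color"]); print(n,p["K"].tolist(),p["rvec"],p["tvec"])
    for t in ("board","bottom","middle","top","stopper_top","jar","mug","bowl"):
        print(t,[(np.round(np.array(d["xy"])*[512,384],0).tolist(),round(d["confidence"],2)) for d in models.spot_in(p,t)])
    cv2.imwrite(f"pics/{n}0.png",cv2.resize(p["color"],(800,600)))
E
```

```text
pics
{'clock': np.float64(0.0), 'joints': array([ 0.972,  0.427,  0.074,  1.607, -0.034,  1.111, -0.067]), 'qvel': array([ 0.001, -0.001, -0.001,  0.001, -0.   ,  0.   , -0.   ]), 'joint_efforts': array([-1.0000e-03, -9.3583e+01,  3.6650e+00, -4.5420e+01, -4.9000e-02,
        2.0000e-02,  0.0000e+00]), 'ee_pos': array([ 293.276, -607.477,  188.902]), 'tool_rot': array([-3.14,  0.  ,  0.45]), 'ft_force': array([-0.071, -0.047,  0.291]), 'torque': array([0.03 , 0.023, 0.033]), 'grip_force': np.float64(0.0), 'finger_gap': np.float64(1.002)}
8.0
side [[396.61393735312384, 0.0, 256.11304764357214], [0.0, 396.61393735312384, 191.74623833657876], [0.0, 0.0, 1.0]] [ 0.3001035  -2.84481574  1.0989328 ] [548.86911437 156.08666242 999.26654083]
board [([279.0, 151.0], 0.8)]
bottom [([268.0, 287.0], 0.63), ([247.0, 347.0], 0.57), ([327.0, 300.0], 0.57)]
middle [([287.0, 218.0], 0.84)]
top [([226.0, 227.0], 0.98)]
stopper_top [([220.0, 222.0], 0.49)]
jar [([191.0, 182.0], 0.56)]
mug [([163.0, 288.0], 0.71)]
bowl [([270.0, 115.0], 0.81)]
top [[347.3843735256668, 0.0, 256.77454096211545], [0.0, 347.3843735256668, 191.96989470945002], [0.0, 0.0, 1.0]] [ 2.17267765 -2.14928578  0.13575587] [-37.30248282 551.99497117 864.57589175]
board [([353.0, 198.0], 0.59)]
bottom [([163.0, 268.0], 0.78), ([163.0, 213.0], 0.68), ([109.0, 208.0], 0.66)]
middle []
top [([223.0, 159.0], 0.86)]
stopper_top [([225.0, 159.0], 0.48)]
jar [([262.0, 111.0], 0.9)]
mug [([140.0, 130.0], 0.56)]
bowl [([403.0, 168.0], 0.63)]
```

View pics/top0.png

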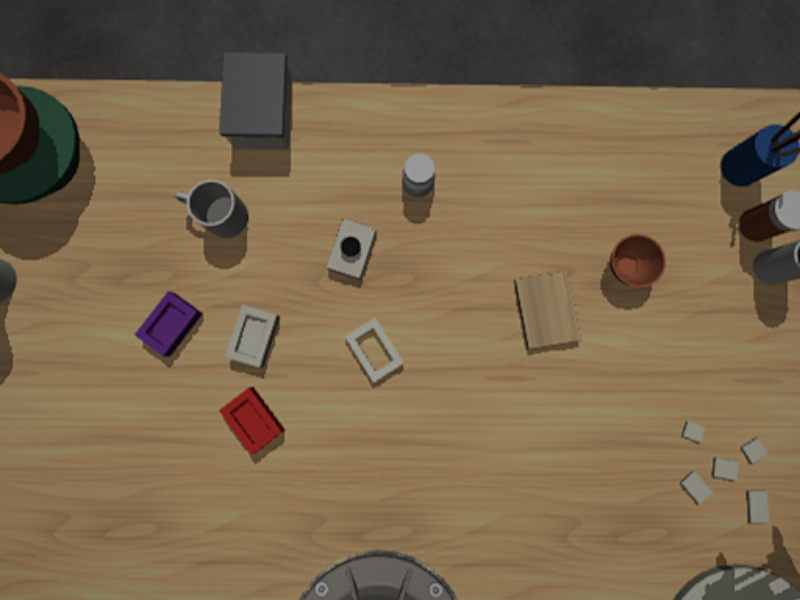

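View pics/side0.png

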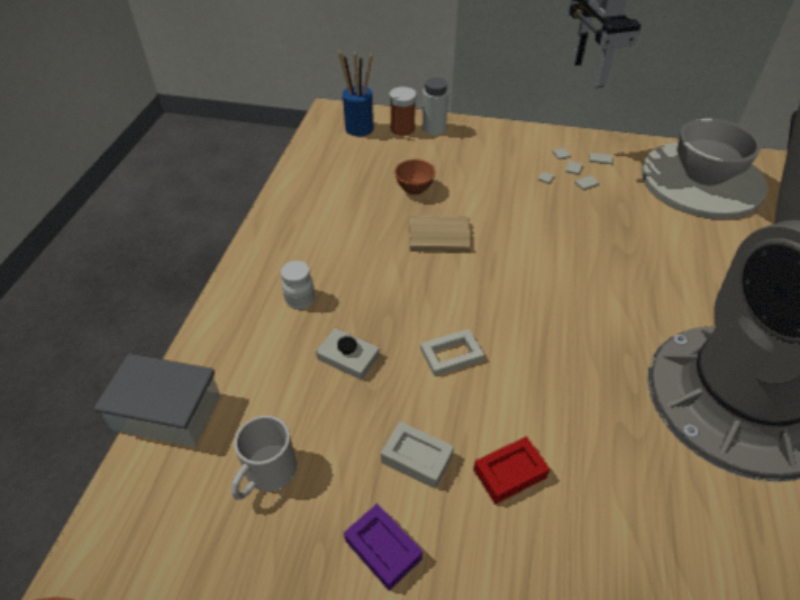

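The white tray at (252,338) in the 800-px top view is the bottom. The purple (168,324) and red (252,424) ones are look-alikes. The middle is at (374,352), the top at (351,249) and the board at (548,312). Next I'll measure their coarse poses and save a crop to confirm.

```bash
cat > h.py <<'E'
from rig import sensors, viewer, arm, models
import cv2,numpy as np
def cam(p):
    R=cv2.Rodrigues(np.array(p["rvec"],float))[0]; return np.array(p["K"]),R,np.array(p["tvec"],float).ravel()
def ray(p,uv,h):
    K,R,t=cam(p); d=R.T@np.linalg.inv(K)@[uv[0],uv[1],1]; c=-R.T@t
    return c+d*(h-c[2])/d[2]
def proj(p,X):
    K,R,t=cam(p); q=(K@(R@np.asarray(X,float).T+t[:,None])).T; return q[:,:2]/q[:,2:]
def rect(p,h,cx,cy,half=90,s=4):
    "top-down view of plane z=h: column = +x, row = -y; s px per mm"
    w=np.array([[cx-half,cy+half,h],[cx+half,cy+half,h],[cx+half,cy-half,h],[cx-half,cy-half,h]])
    n=2*half*s; H=cv2.getPerspectiveTransform(proj(p,w).astype(np.float32),np.float32([[0,0],[n,0],[n,n],[0,n]]))
    return cv2.warpPerspective(p["color"],H,(n,n),flags=cv2.INTER_CUBIC)
def white(im,v=100,sat=60):
    g=cv2.cvtColor(im,cv2.COLOR_BGR2HSV); return ((g[...,2]>v)&(g[...,1]<sat)).astype(np.uint8)*255
def box(m,cx,cy,half=90,s=4):
    "min-area rect of the blob nearest the middle: x,y,long,short,yaw of the long side (deg, -90..90)"
    m=cv2.morphologyEx(m,cv2.MORPH_OPEN,np.ones((2*s+1,)*2))
    cs=[c for c in cv2.findContours(m,cv2.RETR_EXTERNAL,2)[0] if cv2.contourArea(c)>1500*s*s]
    c=min(cs,key=lambda c:np.hypot(*(np.array(cv2.minAreaRect(c)[0])-half*s)))
    (u,v),(a,b),th=cv2.minAreaRect(c)
    if a<b: a,b,th=b,a,th+90
    yaw=(-th+90)%180-90
    return np.round([cx-half+u/s,cy+half-v/s,a/s,b/s,yaw],1)
E
python3 - <<'E'
from h import *
p=viewer.capture("top")
q=viewer.capture("wrist"); K,R,t=cam(q); print("wrist cam at",-R.T@t,"axis",R[2],"xaxis",R[0],K.tolist())
k,r,tt=cam(p); print("top cam",-r.T@tt)
g=0.64
for n,uv,h in (("bottom",(252,338),30),("middle",(374,352),18),("top",(351,249),24),("board",(548,312),18)):
    c=ray(p,np.array(uv)*g,h); im=rect(p,h,c[0],c[1])
    i=im[360,360] if n=="board" else im[360,360]
    print(n,c.round(),i, cv2.cvtColor(im,cv2.COLOR_BGR2HSV)[360,300:420:40].tolist())
    if n!="board":
      try: print(box(white(im),c[0],c[1]))
      except Exception as e: print(e)
for n,uv,h in (("mug",(215,200),85),("jar",(419,165),75),("bowl",(638,261),50),("red",(252,424),30)): print(n,ray(p,np.array(uv)*g,h).round())
cr=p["color"][170:310,70:270]; cv2.imwrite("pics/crop.png",cv2.resize(cr,None,fx=4,fy=4,interpolation=cv2.INTER_CUBIC))
E
```

```text
wrist cam at [ 353.39366507 -578.31748327  384.28106012] axis [-0.2109644  -0.10291396 -0.97206108] xaxis [ 0.43395954 -0.90093156  0.001202  ] [[323.4135930195632, 0.0, 261.2336661243837], [0.0, 323.4135930195632, 192.64727813015193], [0.0, 0.0, 1.0]]
top cam [443.8863636  -27.94579905 925.075848  ]
bottom [487. 213.  30.] [134 146 145] [[28, 23, 144], [30, 21, 145], [28, 23, 146]]
[491.6 217.2  91.6  60.8 -15.9]
middle [467.  13.  18.] [ 89 126 150] [[16, 110, 149], [18, 104, 150], [17, 105, 150]]
[471.1  13.8  92.2  61.9  32.9]
top [639.  54.  24.] [15 17 16] [[30, 23, 87], [120, 13, 19], [45, 26, 20]]
[642.3  55.6  90.2  59.6 -17.4]
board [ 537. -278.   18.] [ 90 119 141] [[18, 94, 139], [18, 93, 140], [17, 93, 142]]
mug [703. 267.  85.]
jar [769. -58.  75.]
bowl [ 619. -419.   50.]
red [348. 207.  30.]
```

View pics/crop.png

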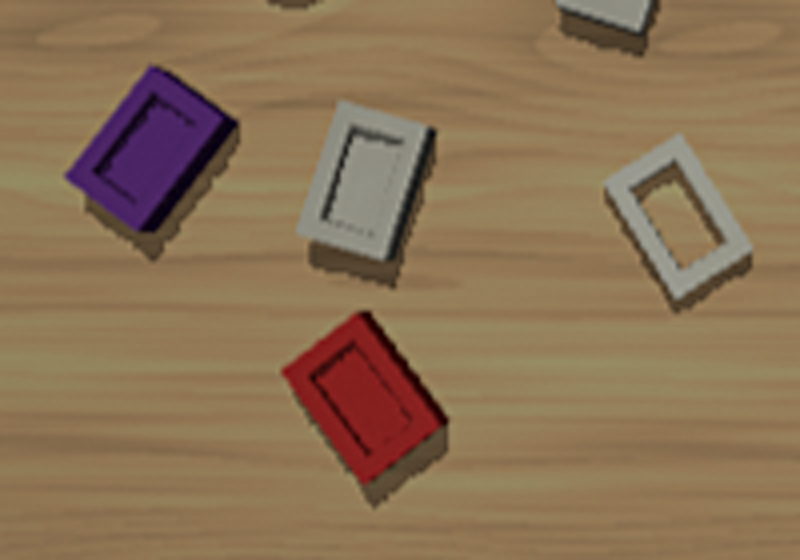

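The crop confirms it: the white tray with a hollow is at crop pixel (365,180), and purple (150,150) and red (365,400) are the look-alikes. Measured sizes of 91.6x60.8, 92x62 and 90x60 match 90x60. I'll view the board with the wrist camera first, since it's on the way.

```bash
cat >> h.py <<'E'
def plan(x,y,z,yaw,n=8,start=None):
    "uniform rows (shift m, turn deg) taking the tool to x,y,z mm, yaw deg (pointing down)"
    s=sensors.read_state()
    px,py,pz,w=start if start is not None else (*s["ee_pos"],np.degrees(s["tool_rot"][2]))
    d=(yaw-w+90)%180-90; dw=d/n
    A=np.zeros((2,2))
    for k in range(n):
        a=np.radians(w+k*dw); A+=[[np.cos(a),np.sin(a)],[np.sin(a),-np.cos(a)]]
    sx,sy=np.linalg.solve(A,[x-px,y-py])
    print(f"n={n}: {sx/1e3:.4f} {sy/1e3:.4f} {(pz-z)/n/1e3:.4f} {-dw:.2f}")
E
python3 -c "
from h import *
plan(537,-278,190,8,8); plan(491,217,190,-16,12,(537,-278,190,8))"
```

```text
n=8: 0.0419 -0.0299 -0.0001 2.22
n=12: -0.0060 -0.0413 0.0000 2.00
```

```bash
python3 -m jog '0 0.0419 -0.0299 0 2.22;0 0.0419 -0.0299 0 2.22;0 0.0419 -0.0299 0 2.22;0 0.0419 -0.0299 0 2.22;0 0.0419 -0.0299 0 2.22;0 0.0419 -0.0299 0 2.22;0 0.0419 -0.0299 0 2.22;0 0.0419 -0.0299 0 2.22'
python3 -m jog '0 0 0 0 0;0 0 0 0 0;0 0 0 0 0;0 0 0 0 0;0 0 0 0 0;0 0 0 0 0;0 0 0 0 0;0 0 0 0 0'
python3 - <<'E'
from h import *
p=viewer.capture("wrist"); s=sensors.read_state(); print(s["ee_pos"],s["tool_rot"],proj(p,[[537,-278,18]]))
cv2.imwrite("pics/w0.png",p["color"])
np.save("board.npy",p,allow_pickle=True)
E
```

```text
clock: 2.0
ee_pos: [538.4, -276.7, 189.9]
tool_rot: [3.141, -0.0, 0.138]
ft_force: [0.6, 0.5, -0.2]
finger_gap: 0.999
grip_force: 0.0
clock: 3.0
ee_pos: [537.4, -278.0, 189.6]
tool_rot: [-3.142, -0.0, 0.14]
ft_force: [0.7, -0.0, -0.0]
finger_gap: 1.0
grip_force: 0.0
[ 537.38343013 -278.03359575  189.58776779] [-3.14154693e+00 -3.47916483e-06  1.39872265e-01] [[261.02583871 174.68236526]]
```

View pics/w0.png

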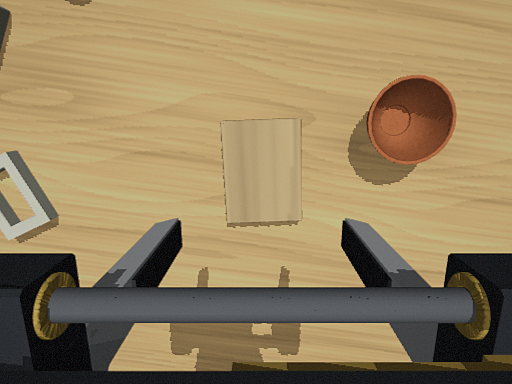

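The wrist view shows the board's top face with corners near (221,121), (301,119), (301,220) and (227,222). I'll fit the known 120x90 outline to the edges.

```bash
cat >> h.py <<'E'
from scipy.optimize import differential_evolution
def fit(p,h,L,W,x0,y0,yaw0,r=10,ra=6,holes=()):
    "pose of an L x W outline at height h (and concentric holes) by edge strength across it"
    g=cv2.GaussianBlur(p["color"],(0,0),0.8).astype(np.float32)
    e=[]
    for l,w in [(L,W),*holes]:
        t=np.linspace(-.95,.95,60)/2
        for s in (-.5,.5):
            e+=[np.c_[t*l,0*t+s*w,0*t,0*t+np.sign(s)],np.c_[0*t+s*l,t*w,0*t+np.sign(s),0*t]]
    e=np.vstack(e)
    def smp(q): return cv2.remap(g,q[:,0].astype(np.float32)[None],q[:,1].astype(np.float32)[None],cv2.INTER_LINEAR)[0]
    def cost(v):
        a=np.radians(v[2]); M=np.array([[np.cos(a),-np.sin(a)],[np.sin(a),np.cos(a)]])
        P=[proj(p,np.c_[(e[:,:2]+o*e[:,2:])@M.T+v[:2],np.full(len(e),h)]) for o in (-1.2,1.2)]
        d=(smp(P[1])-smp(P[0])).reshape(-1,60,3)
        return -np.linalg.norm(d.mean(1),axis=1).clip(0,40).sum()
    o=differential_evolution(cost,[(x0-r,x0+r),(y0-r,y0+r),(yaw0-ra,yaw0+ra)],seed=1,tol=1e-6,popsize=20)
    return o.x.round(2),round(o.fun,1)
E
python3 - <<'E'
from h import *
p=np.load("board.npy",allow_pickle=True).item()
print([ray(p,c,18).round(1)[:2] for c in ((221,121),(301,119),(301,220),(227,222))])
v,f=fit(p,18,120,90,540,-275,5,15,8);print(v,f)
q=viewer.capture("top"); print(fit(q,18,120,90,540,-275,5,15,8))
im=rect(p,18,v[0],v[1],90,3); a=np.radians(v[2]);M=np.array([[np.cos(a),-np.sin(a)],[np.sin(a),np.cos(a)]])
c=(np.array([[60,45],[60,-45],[-60,-45],[-60,45]])@M.T); u=np.c_[(c[:,0]+90)*3,(90-c[:,1])*3].astype(int)
cv2.polylines(im,[u],True,(0,0,255),1); cv2.imwrite("pics/b.png",im)
plan(491.6,217,190,-16,12)
E
```

```text
[array([ 590.6, -225.8]), array([ 604.9, -313.1]), array([ 489.4, -332.7]), array([ 474.7, -245.8])]
[ 540.57 -277.31    9.93] -115.4
(array([ 531.46, -274.29,    8.65]), np.float64(-81.0))
n=12: -0.0060 -0.0413 -0.0000 2.00
```

View pics/b.png

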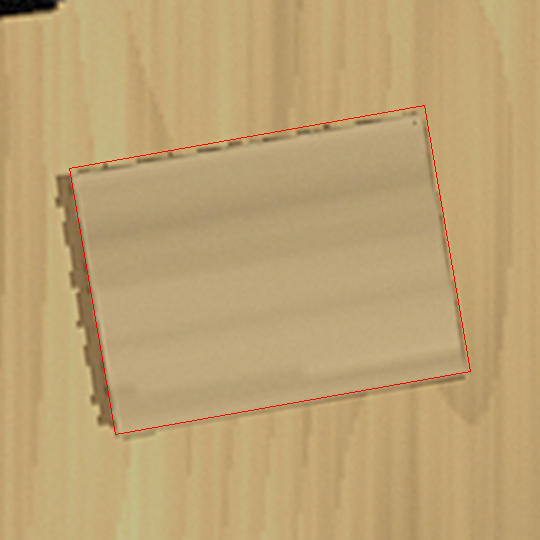

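The outline fits. The board is about 1 mm further along its −y, so its centre is about (540.7, -278.2) with yaw 9.9°. Next is the bottom slab.

```bash
python3 -m jog '0 -0.006 -0.0413 0 2;0 -0.006 -0.0413 0 2;0 -0.006 -0.0413 0 2;0 -0.006 -0.0413 0 2;0 -0.006 -0.0413 0 2;0 -0.006 -0.0413 0 2;0 -0.006 -0.0413 0 2;0 -0.006 -0.0413 0 2' >/dev/null
python3 -m jog '0 -0.006 -0.0413 0 2;0 -0.006 -0.0413 0 2;0 -0.006 -0.0413 0 2;0 -0.006 -0.0413 0 2;0 0 0 0 0;0 0 0 0 0;0 0 0 0 0;0 0 0 0 0'
cat > look.py <<'E'
from h import *
import sys
n,x,y,a=sys.argv[1],*map(float,sys.argv[2:5])
h,ho={"bottom":(30,[(62,34)]),"middle":(18,[(62,34)]),"top":(24,[])}[n]
if len(sys.argv)>5: h+=float(sys.argv[5])
p=viewer.capture("wrist"); print(sensors.read_state()["ee_pos"].round(1))
v,f=fit(p,h,90,60,x,y,a,12,7,ho); print("fit",v,f)
im=rect(p,h,v[0],v[1])
try: print("box",box(white(im,120,45),v[0],v[1]))
except Exception as e: print(e)
np.save(n+".npy",p,allow_pickle=True)
plan(v[0],v[1],30,v[2],8)
E
python3 look.py bottom 491.6 217 -16
```

```text
clock: 5.1
ee_pos: [491.8, 216.1, 189.7]
tool_rot: [3.142, -0.0, -0.28]
ft_force: [-0.0, -0.4, -0.4]
finger_gap: 0.999
grip_force: 0.0
[491.8 216.3 189.7]
fit [489.8  216.85 -15.46] -314.4
box [489.5 216.2  91.1  60.1 -15.8]
n=8: -0.0003 0.0000 0.0200 -0.07
```

```bash
python3 -m jog '0 -0.0003 0 0.022 -0.05;0 -0.0003 0 0.022 -0.05;0 -0.0003 0 0.022 -0.05;0 -0.0003 0 0.022 -0.05;0 -0.0003 0 0.022 -0.05;0 -0.0003 0 0.022 -0.05;0 -0.0003 0 0.022 -0.05;0 -0.0003 0 0.0217 -0.05' 25
python3 -m jog '0 0 0 0 0;0 0 0 0 0;1 0 0 0 0;1 0 0 0 0;1 0 0 0 0;1 0 0 0 0;1 0 0 0 0;1 0 0 0 0'
python3 -c "
from h import *
s=sensors.read_state();x,y,z=s['ee_pos']; plan(540.7,-278.2,134,9.9,12,(x,y,134,np.degrees(s['tool_rot'][2])))"
```

```text
clock: 6.15
ee_pos: [489.5, 217.3, 13.3]
tool_rot: [-3.141, -0.0, -0.273]
ft_force: [0.2, 0.1, -0.5]
finger_gap: 0.999
grip_force: 0.0
clock: 7.15
ee_pos: [489.8, 217.8, 14.4]
tool_rot: [-3.141, -0.001, -0.272]
ft_force: [-0.5, -0.8, 8.2]
finger_gap: 0.4
grip_force: 3.6
n=12: 0.0071 0.0413 0.0000 -2.12
```

Gap 0.4 is about 38 mm, not the 60 mm I expected, so I'm looking before I lift.

```bash
python3 - <<'E'
from h import *
a=viewer.capture("wrist")["color"]; s=viewer.capture("side"); u,v=proj(s,[[489,217,20]])[0].astype(int)
print(sensors.read_state()["finger_gap"],sensors.read_state()["grip_force"])
c=cv2.resize(s["color"][v-60:v+60,u-80:u+80],(512,384),interpolation=cv2.INTER_CUBIC)
im=np.hstack([a,c]); cv2.imwrite("pics/g.png",cv2.resize(im,(800,300)))
E
```

```text
0.3155779448559306 0.5876913643442094
```

View pics/g.png

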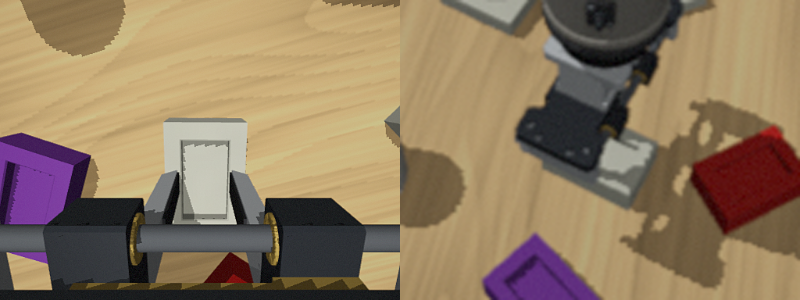

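Both fingers look as if they're above or inside the slab's outline, although the reported tip height is 6 mm. I'll check numerically whether the slab has moved or risen.

```bash
python3 - <<'E'
from h import *
p=viewer.capture("wrist"); s=sensors.read_state(); print(s["ee_pos"],s["tool_rot"],s["finger_gap"],s["grip_force"],s["ft_force"])
q=viewer.capture("side"); np.save("g.npy",[p,q],allow_pickle=True)
K,R,t=cam(p); print("cam",-R.T@t)
for h in (6,14,30,45,60): print(h,*fit(p,h,90,60,489,217,-15,25,8,[(62,34)]))
print("side",*fit(q,30,90,60,489,217,-15,25,8,[(62,34)]))
x,y,z=s["ee_pos"];a=s["tool_rot"][2]
for d in (6,20,30): print("finger proj z=",d,proj(p,[[x+np.sin(a)*w,y-np.cos(a)*w,d] for w in (-15,15,-30,30)]).round().tolist())
E
```

```text
[489.65065005 217.87908996  14.18606285] [-3.14106219e+00 -4.55302282e-04 -2.72081531e-01] 0.27038721012757655 0.0 [ 0.19139029 -0.48541752  0.05806975]
cam [553.8502086  199.66708252 209.10489818]
6 [485.76 213.8  -15.48] -234.2
14 [487.84 220.32 -16.12] -278.7
30 [490.56 217.65 -16.88] -268.2
45 [494.03 219.83 -18.58] -251.4
60 [491.29 202.72 -18.14] -245.0
side [513.98 208.93 -17.59] -108.4
finger proj z= 6 [[238.0, 219.0], [284.0, 219.0], [215.0, 219.0], [306.0, 219.0]]
finger proj z= 20 [[237.0, 226.0], [285.0, 226.0], [212.0, 226.0], [309.0, 226.0]]
finger proj z= 30 [[235.0, 232.0], [286.0, 232.0], [210.0, 232.0], [312.0, 232.0]]
```

```bash
python3 - <<'E'
from h import *
p,q=np.load("g.npy",allow_pickle=True)
u,v=proj(q,[[489,217,20]])[0].astype(int)
b=cv2.resize(q["color"][v-45:v+45,u-45:u+45],(400,400),interpolation=cv2.INTER_CUBIC)
a=cv2.resize(p["color"][130:330,160:360],(400,400),interpolation=cv2.INTER_CUBIC)
cv2.imwrite("pics/g2.png",np.hstack([a,b]))
E
```

```text
(no output)
```

View pics/g2.png

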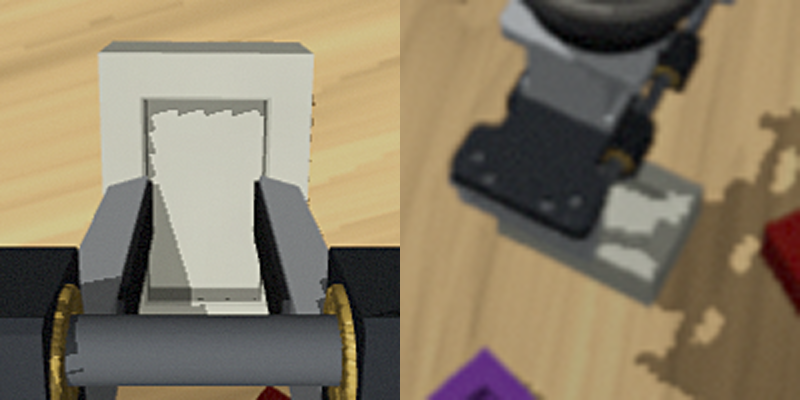

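The wrist pictures show the fingertips (front corner row 220, back corner row 245, spread 162 px for 94 mm) at a depth that puts them about 24 mm higher than tip_reach says. They closed over the slab's top face at z≈30. I'll lift, open, re-measure, then probe downward gently while watching the force.

```bash
python3 -m jog '1 0 0 -0.01 0;1 0 0 -0.01 0;0 0 0 -0.02 0;0 0 0 -0.02 0;0 0 0 -0.02 0;0 0 0 -0.02 0;0 0 0 0 0;0 0 0 0 0'
python3 look.py bottom 490 217 -16; python3 - <<'E'
from h import *
p=np.load("bottom.npy",allow_pickle=True).item()
s=sensors.read_state(); x,y,z=s["ee_pos"]; a=s["tool_rot"][2]
for zt in (-8,16): # tip corners, inner faces, relative to TCP
    for f in (8,-8): print(zt,f,proj(p,[[x+np.cos(a)*f+np.sin(a)*w,y+np.sin(a)*f-np.cos(a)*w,z+zt] for w in (-47,47)]).round().tolist())
E
```

```text
clock: 8.35
ee_pos: [489.2, 217.5, 113.6]
tool_rot: [3.141, 0.0, -0.272]
ft_force: [-0.4, 0.4, -0.3]
finger_gap: 0.621
grip_force: 0.0
[489.  217.4 113.4]
fit [489.52 217.82 -14.81] -320.0
box [489.6 216.9  90.8  60.1 -15.9]
n=8: 0.0000 -0.0001 0.0104 -0.10
-8 8 [[189.0, 208.0], [333.0, 207.0]]
-8 -8 [[190.0, 231.0], [332.0, 231.0]]
16 8 [[180.0, 219.0], [342.0, 219.0]]
16 -8 [[181.0, 245.0], [340.0, 245.0]]
```

Tips at 16 mm *behind* the reported TCP match the pixels exactly: predicted (180,219)/(181,245), seen (180,220)/(182,245). I'll go down to 10 mm, then probe gently to 2 mm.

```bash
python3 -m jog '0 0 0 0.013 0;0 0 0 0.013 0;0 0 0 0.013 0;0 0 0 0.013 0;0 0 0 0.013 0;0 0 0 0.013 0;0 0 0 0.013 0;0 0 0 0.012 0' 25
python3 -m jog '0 0 0 0.001 0;0 0 0 0.001 0;0 0 0 0.001 0;0 0 0 0.001 0;0 0 0 0.001 0;0 0 0 0.001 0;0 0 0 0.001 0;0 0 0 0.001 0'
```

```text
clock: 9.4
ee_pos: [489.3, 217.7, 10.1]
tool_rot: [-3.142, 0.0, -0.272]
ft_force: [0.2, 0.1, 0.4]
finger_gap: 1.001
grip_force: 0.0
clock: 10.4
ee_pos: [489.3, 217.6, 2.8]
tool_rot: [-3.142, 0.0, -0.272]
ft_force: [0.1, 0.3, 0.2]
finger_gap: 1.0
grip_force: 0.0
```

No contact, so the tips really are higher. Going to −9 (tips ≈ 7 mm) and closing.

```bash
python3 -m jog '0 0 0 0.003 0;0 0 0 0.003 0;0 0 0 0.003 0;0 0 0 0.0025 0;1 0 0 0 0;1 0 0 0 0;1 0 0 0 0;1 0 0 0 0' 25
python3 -m jog '1 0 0 0 0;1 0 0 0 0;1 0 0 0 0;1 0 0 -0.005 0;1 0 0 -0.01 0;1 0 0 -0.02 0;1 0 0 -0.03 0;1 0 0 -0.03 0'
python3 -c "
from h import *
s=sensors.read_state();x,y,z=s['ee_pos']; plan(540.7,-278.2,86,9.9,12,(x,y,86,np.degrees(s['tool_rot'][2])))"
```

```text
clock: 11.4
ee_pos: [489.4, 217.7, -8.5]
tool_rot: [-3.141, -0.0, -0.272]
ft_force: [0.3, 0.2, 0.9]
finger_gap: 0.635
grip_force: 25.0
clock: 12.4
ee_pos: [489.2, 217.6, 87.9]
tool_rot: [-3.141, 0.0, -0.272]
ft_force: [0.9, -0.0, -1.5]
finger_gap: 0.638
grip_force: 25.0
n=12: 0.0072 0.0413 0.0000 -2.12
```

```bash
python3 -m jog '1 0.0072 0.0413 0 -2.12;1 0.0072 0.0413 0 -2.12;1 0.0072 0.0413 0 -2.12;1 0.0072 0.0413 0 -2.12;1 0.0072 0.0413 0 -2.12;1 0.0072 0.0413 0 -2.12;1 0.0072 0.0413 0 -2.12;1 0.0072 0.0413 0 -2.12' >/dev/null
python3 -m jog '1 0.0072 0.0413 0 -2.12;1 0.0072 0.0413 0 -2.12;1 0.0072 0.0413 0 -2.12;1 0.0072 0.0413 0 -2.12;1 0 0 0 0;1 0 0 0 0;1 0 0 0 0;1 0 0 0 0'
python3 - <<'E'
from h import *
p=viewer.capture("wrist"); s=sensors.read_state(); print(s["ee_pos"],np.degrees(s["tool_rot"]))
h=s["ee_pos"][2]+8.5+30
print(fit(p,h,90,60,*s["ee_pos"][:2],10,10,5,[(62,34)]))
plan(540.7,-278.2,12,9.9,8)
E
```

```text
clock: 14.4
ee_pos: [541.2, -277.8, 86.6]
tool_rot: [-3.141, -0.0, 0.173]
ft_force: [0.4, 0.6, -2.2]
finger_gap: 0.638
grip_force: 25.0
[ 541.23530506 -277.98173742   86.61851046] [-1.79998831e+02 -9.34676836e-03  9.89898136e+00]
(array([ 542.51, -278.98,   12.79]), np.float64(-294.9))
n=8: -0.0001 0.0000 0.0093 -0.00
```

```bash
python3 -m jog '1 -0.0005 0 0.02 0;1 0 0 0.02 0;1 0 0 0.015 0;1 0 0 0.008 0;1 0 0 0.005 0;1 0 0 0.003 0;1 0 0 0.002 0;1 0 0 0 0'
python3 -m jog '1 0 0 0.0006 0;1 0 0 0.0006 0;1 0 0 0.0006 0;1 0 0 0.0006 0;1 0 0 0.0006 0;1 0 0 0.0006 0;1 0 0 0.0004 0;1 0 0 0 0'
```

```text
clock: 15.45
ee_pos: [540.7, -278.8, 13.5]
tool_rot: [3.142, -0.0, 0.172]
ft_force: [0.4, 0.1, -2.0]
finger_gap: 0.635
grip_force: 25.0
clock: 16.45
ee_pos: [540.7, -278.7, 9.5]
tool_rot: [-3.142, -0.0, 0.172]
ft_force: [-1.4, 1.4, 2.8]
finger_gap: 0.64
grip_force: 25.0
```

```bash
python3 -m jog '0 0 0 0 0;0 0 0 0 0;0 0 0 0 0;0 0 0 -0.02 0;0 0 0 -0.04 0;0 0 0 -0.05 0;0 0 0 -0.05 0;0 0 0 0 0'
python3 look.py bottom 540.7 -278.2 10 18; python3 - <<'E'
from h import *
p=np.load("bottom.npy",allow_pickle=True).item()
print("board",*fit(p,18,120,90,540.7,-278.2,9.9,6,3))
p0=np.load("board.npy",allow_pickle=True).item()
im=rect(p,18,540.7,-278.2,80,4); im0=rect(p0,18,540.7,-278.2,80,4)
for i in (im,im0): # board outline + centre lines at the nominal pose
    a=np.radians(9.9);M=np.array([[np.cos(a),-np.sin(a)],[np.sin(a),np.cos(a)]])
    c=np.array([[60,45],[60,-45],[-60,-45],[-60,45]])@M.T
    cv2.polylines(i,[np.c_[(c[:,0]+80)*4,(80-c[:,1])*4].astype(int)],True,(0,0,255),1)
v,_=fit(p,48,90,60,540.7,-278.2,9.9,6,4,[(62,34)])
a=np.radians(v[2]);M=np.array([[np.cos(a),-np.sin(a)],[np.sin(a),np.cos(a)]])
for l,w in ((90,60),(62,34)):
    c=np.array([[l,w],[l,-w],[-l,-w],[-l,w]])/2@M.T+v[:2]
    cv2.polylines(p["color"],[proj(p,np.c_[c,np.full(4,48)]).round().astype(int)],True,(0,255,0),1)
for k in (p["color"],): cv2.imwrite("pics/p1.png",np.hstack([cv2.resize(k[60:300,136:386],(416,400)),cv2.resize(im,(384,400))]))
E
```

```text
clock: 17.45
ee_pos: [542.8, -279.6, 175.0]
tool_rot: [3.137, -0.006, 0.172]
ft_force: [0.4, 0.8, -1.1]
finger_gap: 0.999
grip_force: 0.0
[ 541.7 -279.2  172.5]
fit [ 540.96 -279.52    8.7 ] -320.0
box [ 540.7 -278.6   90.7   60.4    9.6]
n=8: -0.0001 0.0000 0.0178 0.14
board [ 541.17 -280.05    9.93] -105.7
```

View pics/p1.png

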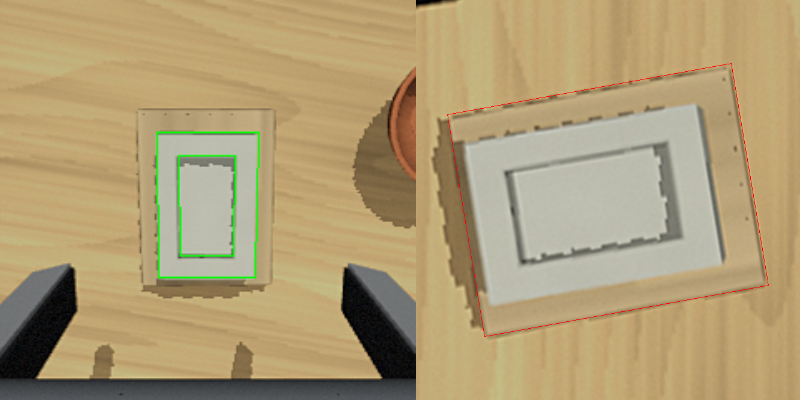

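The slab sits centred on the board and square with it: green outline at crop (157,132)-(260,278), board at (137,109)-(273,283). The box reads (540.7,-278.6), 9.6° (tool at release 9.87°, board 9.93°). Next is the middle slab.

```bash
sed -i 's/\.clip(0,40)\.sum/.clip(0,150).sum/' h.py; python3 -c "
from h import *
plan(469,14,170,33,8)"
```

```text
n=8: 0.0040 -0.0378 0.0003 -2.89
```

```bash
python3 -m jog '0 0.004 -0.0378 0 -2.89;0 0.004 -0.0378 0 -2.89;0 0.004 -0.0378 0 -2.89;0 0.004 -0.0378 0 -2.89;0 0.004 -0.0378 0 -2.89;0 0.004 -0.0378 0 -2.89;0 0.004 -0.0378 0 -2.89;0 0.004 -0.0378 0 -2.89' >/dev/null
python3 -m jog '0 0 0 0 0;0 0 0 0 0;0 0 0 0 0;0 0 0 0 0;0 0 0 0 0;0 0 0 0 0;0 0 0 0 0;0 0 0 0 0'
python3 look.py middle 469 14 33
```

```text
clock: 19.5
ee_pos: [468.0, 14.4, 169.4]
tool_rot: [-3.142, -0.0, 0.575]
ft_force: [0.5, 0.8, 0.2]
finger_gap: 0.998
grip_force: 0.0
[468.   14.5 169.4]
fit [468.82  13.38  32.9 ] -671.8
box [469.   13.5  90.6  60.4  33. ]
n=8: 0.0000 0.0002 0.0174 0.01
```

```bash
python3 -m jog '0 0.0001 0.0014 0.03 0;0 0 0 0.03 0;0 0 0 0.03 0;0 0 0 0.03 0;0 0 0 0.025 0;0 0 0 0.02 0;0 0 0 0.01 0;0 0 0 0.0055 0' 25
python3 -m jog '0 0 0 0.0005 0;1 0 0 0 0;1 0 0 0 0;1 0 0 0 0;1 0 0 0 0;1 0 0 0 0;1 0 0 0 0;1 0 0 0 0'
```

```text
clock: 20.55
ee_pos: [468.9, 13.4, -11.3]
tool_rot: [-3.141, 0.0, 0.575]
ft_force: [-0.3, -0.4, -0.2]
finger_gap: 0.998
grip_force: 0.0
clock: 21.55
ee_pos: [468.9, 13.3, -11.5]
tool_rot: [3.141, -0.0, 0.575]
ft_force: [-1.3, -1.1, 6.0]
finger_gap: 0.636
grip_force: 25.0
```

```bash
python3 -m jog '1 0 0 -0.005 0;1 0 0 -0.01 0;1 0 0 -0.02 0;1 0 0 -0.025 0;1 0 0 -0.025 0;1 0 0 -0.025 0;1 0 0 -0.01 0;1 0 0 0 0'
python3 -c "
from h import *
plan(540.7,-278.7,108.5,9.87,8)"
```

```text
clock: 22.55
ee_pos: [469.1, 13.3, 108.8]
tool_rot: [3.141, -0.001, 0.575]
ft_force: [0.2, -0.5, -0.4]
finger_gap: 0.641
grip_force: 25.0
n=8: -0.0060 0.0374 0.0000 2.89
```

```bash
python3 -m jog '1 -0.006 0.0374 0 2.89;1 -0.006 0.0374 0 2.89;1 -0.006 0.0374 0 2.89;1 -0.006 0.0374 0 2.89;1 -0.006 0.0374 0 2.89;1 -0.006 0.0374 0 2.89;1 -0.006 0.0374 0 2.89;1 -0.006 0.0374 0 2.9' >/dev/null
python3 -m jog '1 0 0 0 0;1 0 0 0 0;1 0 0 0 0;1 0 0 0 0;1 0 0 0 0;1 0 0 0 0;1 0 0 0 0;1 0 0 0 0'
cat > held.py <<'E'
from h import *
import sys
h=float(sys.argv[1]); ho=[(62,34)] if len(sys.argv)<3 else []
p=viewer.capture("wrist"); s=sensors.read_state(); x,y,z=s["ee_pos"]; w=np.degrees(s["tool_rot"][2])
print(s["ee_pos"],w); v,f=fit(p,z+h,90,60,x,y,w,8,4,ho); d=v[:2]-[x,y]; a=np.radians(w)
print("slab",v,f,"tool x,y offset",d@[np.cos(a),np.sin(a)],d@[np.sin(a),-np.cos(a)])
plan(540.7,-278.7,z,9.87,1)
E
python3 held.py 29.5
```

```text
clock: 24.55
ee_pos: [540.3, -279.1, 108.4]
tool_rot: [3.142, -0.0, 0.172]
ft_force: [0.1, 0.2, -1.3]
finger_gap: 0.634
grip_force: 25.0
[ 540.2967555  -279.06836116  108.36785414] 9.83852943313773
slab [ 542.68 -278.6     9.75] -618.6 tool x,y offset 2.4282244957501207 -0.054243050345332756
n=1: 0.0005 -0.0003 0.0000 -0.03
```

```bash
python3 - <<'E'
from h import *
p,q=np.load("g.npy",allow_pickle=True)
print(fit(p,30,90,60,489.6,217.3,-15.6,8,4,[(62,34)]), "TCP 489.65 217.88; hover said 489.6 217.0")
p=np.load("bottom.npy",allow_pickle=True).item(); print("placed bottom",fit(p,48,90,60,540.7,-278.6,9.9,8,4,[(62,34)]))
p=np.load("middle.npy",allow_pickle=True).item(); print("middle table",fit(p,18,90,60,468.9,13.4,33,8,4,[(62,34)]))
p=viewer.capture("wrist")
for h in (22,26,29.5,33): print(h,fit(p,108.4+h,90,60,541,-279,9.9,8,3,[(62,34)]))
E
```

```text
(array([490.03, 218.87, -17.52]), np.float64(-528.8)) TCP 489.65 217.88; hover said 489.6 217.0
placed bottom (array([ 540.65, -279.61,    9.68]), np.float64(-572.6))
middle table (array([468.82,  13.38,  32.9 ]), np.float64(-671.8))
22 (array([ 539.19, -278.05,    9.63]), np.float64(-707.8))
26 (array([ 541.57, -277.64,    9.59]), np.float64(-705.6))
29.5 (array([ 542.69, -278.58,    9.75]), np.float64(-615.9))
33 (array([ 542.74, -278.56,   10.25]), np.float64(-654.9))
```

```bash
python3 -m jog '1 0.0004 -0.0003 0.02 0;1 0 0 0.016 0;1 0 0 0.012 0;1 0 0 0.009 0;1 0 0 0.006 0;1 0 0 0.003 0;1 0 0 0.001 0;1 0 0 0 0'
python3 -m jog '1 0 0 0.0008 0;1 0 0 0.0007 0;1 0 0 0.0006 0;1 0 0 0.0006 0;1 0 0 0.0006 0;1 0 0 0.0006 0;1 0 0 0.0004 0;1 0 0 0 0'
```

```text
clock: 25.65
ee_pos: [540.8, -278.7, 41.6]
tool_rot: [3.141, -0.0, 0.172]
ft_force: [-0.2, 0.1, -0.4]
finger_gap: 0.631
grip_force: 25.0
clock: 26.65
ee_pos: [540.6, -278.7, 37.0]
tool_rot: [-3.141, 0.0, 0.172]
ft_force: [-0.2, 0.6, 0.0]
finger_gap: 0.64
grip_force: 25.0
```

```bash
python3 -m jog '1 0 0 0.0003 0;1 0 0 0.0003 0;1 0 0 0.0003 0;1 0 0 0 0;1 0 0 0 0;1 0 0 0 0;1 0 0 0 0;1 0 0 0 0'
```

```text
clock: 27.65
ee_pos: [540.7, -278.7, 36.6]
tool_rot: [3.141, -0.0, 0.172]
ft_force: [-3.0, 0.9, 6.5]
finger_gap: 0.637
grip_force: 25.0
```

Contact at 6.5 N. Releasing, rising and checking flushness.

```bash
python3 -m jog '0 0 0 0 0;0 0 0 0 0;0 0 0 0 0;0 0 0 -0.02 0;0 0 0 -0.04 0;0 0 0 -0.05 0;0 0 0 -0.04 0;0 0 0 0 0' 
python3 - <<'E'
from h import *
import time
p=viewer.capture("wrist"); s=sensors.read_state(); print(s["ee_pos"])
print("middle",fit(p,66,90,60,540.7,-278.7,9.9,6,4,[(62,34)]), box(white(rect(p,66,540.7,-278.7),120,45),540.7,-278.7))
im=cv2.resize(p["color"][60:360,106:406],(600,600),interpolation=cv2.INTER_CUBIC)
a=np.radians(9.87);M=np.array([[np.cos(a),-np.sin(a)],[np.sin(a),np.cos(a)]])
for h,c in ((66,(0,0,255)),(48,(0,255,0))):
    q=np.array([[45,30],[45,-30],[-45,-30],[-45,30]])@M.T+[540.7,-278.7]
    cv2.polylines(im,[((proj(p,np.c_[q,np.full(4,h)])-[106,60])*2).round().astype(int)],True,c,1)
cv2.imwrite("pics/p2.png",im); np.save("mid_placed.npy",p,allow_pickle=True)
plan(640.5,55,s["ee_pos"][2],-17.4,12)
E
```

```text
clock: 28.65
ee_pos: [542.4, -279.4, 191.0]
tool_rot: [3.138, -0.005, 0.172]
ft_force: [-0.6, 0.5, -1.0]
finger_gap: 0.999
grip_force: 0.0
[ 541.40302071 -278.99870944  188.65677635]
middle (array([ 540.9 , -279.65,    9.69]), np.float64(-696.5)) [ 541.  -278.6   90.7   60.6    9.6]
n=12: 0.0070 -0.0285 0.0000 2.27
```

View pics/p2.png

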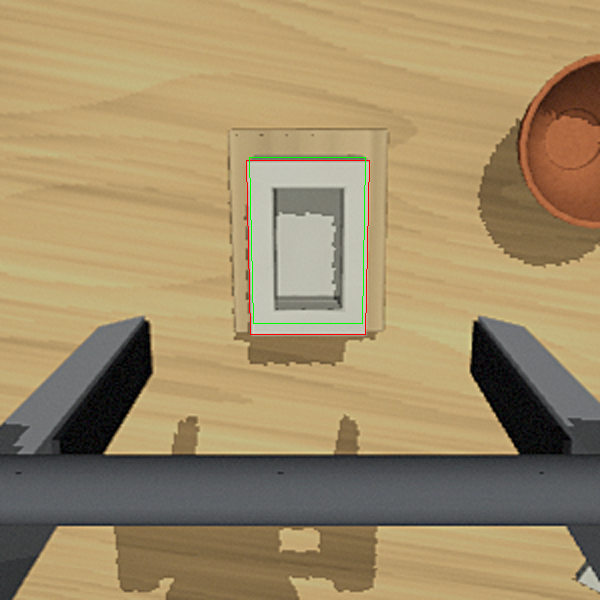

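The middle is flush with the bottom to about 0.3 mm (same fit: (540.9,-279.65,9.69) against (540.65,-279.61,9.68)). Now the top slab.

```bash
python3 -m jog '0 0.007 -0.0285 0 2.27;0 0.007 -0.0285 0 2.27;0 0.007 -0.0285 0 2.27;0 0.007 -0.0285 0 2.27;0 0.007 -0.0285 0 2.27;0 0.007 -0.0285 0 2.27;0 0.007 -0.0285 0 2.27;0 0.007 -0.0285 0 2.27' >/dev/null
python3 -m jog '0 0.007 -0.0285 0 2.27;0 0.007 -0.0285 0 2.27;0 0.007 -0.0285 0 2.27;0 0.007 -0.0285 0 2.27;0 0 0 0 0;0 0 0 0 0;0 0 0 0 0;0 0 0 0 0'
python3 look.py top 640.5 55 -17.4
```

```text
clock: 30.7
ee_pos: [639.3, 55.1, 186.3]
tool_rot: [3.141, -0.0, -0.305]
ft_force: [1.1, 0.6, -0.8]
finger_gap: 0.999
grip_force: 0.0
[639.3  55.3 186.3]
fit [641.02  55.21 -16.77] -282.1
box [640.2  54.7  89.9  59.5 -16.9]
n=8: 0.0002 -0.0001 0.0195 -0.08
```

```bash
python3 -m jog '0 0.0013 -0.0001 0.03 -0.6;0 0 0 0.03 0;0 0 0 0.03 0;0 0 0 0.03 0;0 0 0 0.03 0;0 0 0 0.025 0;0 0 0 0.015 0;0 0 0 0.007 0' 25
python3 -m jog '0 0 0 0.0003 0;1 0 0 0 0;1 0 0 0 0;1 0 0 0 0;1 0 0 0 0;1 0 0 0 0;1 0 0 0 0;1 0 0 0 0'
```

```text
clock: 31.75
ee_pos: [640.6, 55.5, -11.3]
tool_rot: [3.141, 0.0, -0.293]
ft_force: [0.6, -0.2, 0.1]
finger_gap: 1.001
grip_force: 0.0
clock: 32.75
ee_pos: [640.8, 55.7, -10.9]
tool_rot: [-3.141, -0.0, -0.293]
ft_force: [-1.1, 0.1, 5.7]
finger_gap: 0.64
grip_force: 25.0
```

```bash
python3 -m jog '1 0 0 -0.005 0;1 0 0 -0.01 0;1 0 0 -0.025 0;1 0 0 -0.03 0;1 0 0 -0.03 0;1 0 0 -0.025 0;1 0 0 -0.015 0;1 0 0 0 0'
python3 -c "
from h import *
s=sensors.read_state();plan(540.7,-278.7,s['ee_pos'][2],9.87,10)"
```

```text
clock: 33.75
ee_pos: [641.2, 55.7, 129.9]
tool_rot: [-3.141, -0.002, -0.293]
ft_force: [-0.3, -0.5, -1.7]
finger_gap: 0.635
grip_force: 25.0
n=10: -0.0073 0.0345 0.0000 -2.67
```

```bash
python3 -m jog '1 -0.0073 0.0345 0 -2.67;1 -0.0073 0.0345 0 -2.67;1 -0.0073 0.0345 0 -2.67;1 -0.0073 0.0345 0 -2.67;1 -0.0073 0.0345 0 -2.67;1 -0.0073 0.0345 0 -2.67;1 -0.0073 0.0345 0 -2.67;1 -0.0073 0.0345 0 -2.67' >/dev/null
python3 -m jog '1 -0.0073 0.0345 0 -2.67;1 -0.0073 0.0345 0 -2.67;1 0 0 0 0;1 0 0 0 0;1 0 0 0 0;1 0 0 0 0;1 0 0 0 0;1 0 0 0 0'
python3 -c "
from h import *
s=sensors.read_state();print(s['ee_pos']);plan(540.7,-278.7,s['ee_pos'][2],9.87,1)"
```

```text
clock: 35.75
ee_pos: [540.2, -278.9, 129.0]
tool_rot: [3.142, -0.0, 0.173]
ft_force: [-0.3, 0.5, -2.1]
finger_gap: 0.634
grip_force: 25.0
[ 540.15013324 -278.92230581  128.97729245]
n=1: 0.0006 -0.0001 0.0000 0.04
```

```bash
python3 -m jog '1 0.0005 -0.0001 0.02 0;1 0 0 0.016 0;1 0 0 0.012 0;1 0 0 0.01 0;1 0 0 0.006 0;1 0 0 0.003 0;1 0 0 0.0015 0;1 0 0 0 0'
python3 -m jog '1 0 0 0.0008 0;1 0 0 0.0007 0;1 0 0 0.0006 0;1 0 0 0.0006 0;1 0 0 0.0006 0;1 0 0 0.0005 0;1 0 0 0.0003 0;1 0 0 0.0003 0'
```

```text
clock: 36.75
ee_pos: [540.7, -278.9, 60.6]
tool_rot: [3.141, -0.0, 0.173]
ft_force: [0.5, -0.1, -0.6]
finger_gap: 0.636
grip_force: 25.0
clock: 37.75
ee_pos: [540.6, -278.9, 56.0]
tool_rot: [-3.142, -0.0, 0.173]
ft_force: [-0.6, 0.8, -0.9]
finger_gap: 0.634
grip_force: 25.0
```

```bash
python3 -m jog '1 0 0 0.0003 0;1 0 0 0.0003 0;1 0 0 0.0003 0;1 0 0 0.0003 0;1 0 0 0.0002 0;1 0 0 0 0;1 0 0 0 0;1 0 0 0 0'
```

```text
clock: 38.75
ee_pos: [540.6, -278.9, 55.1]
tool_rot: [3.141, -0.0, 0.173]
ft_force: [-3.8, 1.9, 7.6]
finger_gap: 0.637
grip_force: 25.0
```

```bash
python3 -m jog '0 0 0 0 0;0 0 0 0 0;0 0 0 0 0;0 0 0 -0.02 0;0 0 0 -0.04 0;0 0 0 -0.05 0;0 0 0 -0.03 0;1 0 0 0 0' 
python3 - <<'E'
from h import *
p=viewer.capture("wrist"); s=sensors.read_state(); print(s["ee_pos"])
print("top",fit(p,90,90,60,540.7,-278.7,9.9,6,4), box(white(rect(p,90,540.7,-278.7),120,45),540.7,-278.7))
g=rect(p,108,540.7,-278.7,25,6); m=(g.max(2)<70).astype(np.uint8); M=cv2.moments(m,True)
print("stopper",540.7-25+M["m10"]/M["m00"]/6,-278.7+25-M["m01"]/M["m00"]/6,"diam",np.sqrt(M["m00"]*4/np.pi)/6)
E
```

```text
clock: 39.75
ee_pos: [542.0, -279.4, 198.6]
tool_rot: [3.139, -0.004, 0.173]
ft_force: [-0.5, 0.1, 0.1]
finger_gap: 0.927
grip_force: 0.0
[ 541.13204268 -279.08751969  196.64190017]
top (array([ 540.87, -279.89,    9.4 ]), np.float64(-250.0)) [ 541.6 -278.6   92.8   59.6    9.5]
stopper 540.3875254274562 -278.74344933751166 diam 32.74406511052654
```

All three layers read (540.9, -279.7) to within 0.3 mm and the stopper is still up. Closing the fingers and coming down over the stopper.

```bash
python3 -m jog '1 -0.0003 0 0 0;1 0 0 0 0;1 0 0 0 0;1 0 0 0 0;1 0 0 0.02 0;1 0 0 0.025 0;1 0 0 0.025 0;1 0 0 0.015 0' 10
python3 -m jog '1 0 0 0.008 0;1 0 0 0.005 0;1 0 0 0.002 0;1 0 0 0 0;1 0 0 0 0;1 0 0 0 0;1 0 0 0 0;1 0 0 0 0'
```

```text
clock: 40.8
ee_pos: [539.8, -278.7, 108.3]
tool_rot: [-3.141, 0.001, 0.173]
ft_force: [0.1, -0.2, 0.2]
finger_gap: 0.037
grip_force: 0.0
clock: 41.8
ee_pos: [540.3, -278.9, 94.6]
tool_rot: [-3.142, -0.0, 0.173]
ft_force: [0.4, -0.3, 0.0]
finger_gap: 0.004
grip_force: 0.0
```

```bash
python3 -m jog '1 0 0 0.0012 0;1 0 0 0.0012 0;1 0 0 0.0012 0;1 0 0 0.0012 0;1 0 0 0.0012 0;1 0 0 0.0012 0;1 0 0 0.0012 0;1 0 0 0.0012 0'
python3 -m jog '1 0 0 0.0005 0;1 0 0 0.0005 0;1 0 0 0.0005 0;1 0 0 0.0005 0;1 0 0 0.0003 0;1 0 0 0.0002 0;1 0 0 0 0;1 0 0 0 0'
```

```text
clock: 42.8
ee_pos: [540.3, -278.9, 84.9]
tool_rot: [-3.142, -0.0, 0.173]
ft_force: [-0.8, -0.1, 5.2]
finger_gap: 0.003
grip_force: 2.5
clock: 43.8
ee_pos: [540.3, -278.9, 82.5]
tool_rot: [-3.142, -0.0, 0.173]
ft_force: [-0.8, 0.1, 4.3]
finger_gap: 0.006
grip_force: 2.0
```

Still at the 5 N sliding force, so I'll go on until the force rises at the stop.

```bash
python3 -m jog '1 0 0 0.0003 0;1 0 0 0.0003 0;1 0 0 0.0003 0;1 0 0 0.0002 0;1 0 0 0 0;1 0 0 0 0;1 0 0 0 0;1 0 0 0 0'
```

```text
clock: 44.8
ee_pos: [540.4, -279.0, 82.3]
tool_rot: [3.141, -0.0, 0.173]
ft_force: [-5.2, 2.6, 16.8]
finger_gap: 0.005
grip_force: 8.6
```

The force rose to 16.8 N at the expected height, so the stopper is home. Retreating straight up and checking.

```bash
python3 -m jog '1 0 0 -0.0005 0;1 0 0 -0.001 0;1 0 0 -0.005 0;1 0 0 -0.02 0;1 0 0 -0.03 0;0.3 0 0 -0.04 0;0.3 0 0 -0.02 0;0.3 0 0 0 0'
python3 -m jog '0 0 0 0 0;0 0 0 0 0;0 0 0 0 0;0 0 0 0 0;0 0 0 0 0;0 0 0 0 0;0 0 0 0 0;0 0 0 0 0'
python3 - <<'E'
from h import *
p=viewer.capture("wrist"); q=viewer.capture("side"); print(sensors.read_state()["ee_pos"])
print("top",fit(p,90,90,60,540.7,-278.7,9.9,6,4), box(white(rect(p,90,540.7,-278.7),120,45),540.7,-278.7))
for h in (98,108):
    g=rect(p,h,540.7,-278.7,25,6); m=(g.max(2)<70).astype(np.uint8); M=cv2.moments(m,True)
    print("stopper",h,540.7-25+M["m10"]/M["m00"]/6,-278.7+25-M["m01"]/M["m00"]/6,"diam",np.sqrt(M["m00"]*4/np.pi)/6)
u,v=proj(q,[[541,-279,50]])[0].astype(int)
a=cv2.resize(p["color"][90:290,160:360],(400,400),interpolation=cv2.INTER_CUBIC); b=cv2.resize(q["color"][v-45:v+45,u-45:u+45],(400,400),interpolation=cv2.INTER_CUBIC)
cv2.imwrite("pics/end.png",np.hstack([a,b]))
E
```

```text
clock: 45.8
ee_pos: [541.3, -279.3, 200.7]
tool_rot: [3.139, -0.003, 0.173]
ft_force: [-0.6, 0.0, -0.2]
finger_gap: 0.289
grip_force: 0.0
clock: 46.8
ee_pos: [540.2, -278.9, 197.9]
tool_rot: [-3.142, -0.0, 0.173]
ft_force: [1.4, 0.0, -1.0]
finger_gap: 1.0
grip_force: 0.0
[ 540.25171456 -278.91901079  197.91047208]
top (array([ 540.93, -279.88,    9.68]), np.float64(-235.7)) [ 541.6 -278.7   92.5   59.5    9.6]
stopper 98 539.9014320248898 -278.78550413563585 diam 32.97761983572324
stopper 108 542.1529351638907 -278.3977896252933 diam 31.858815479309865
```

View pics/end.png

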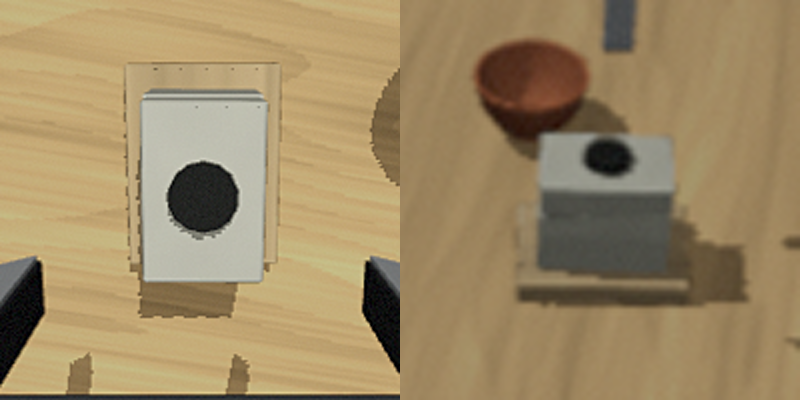

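The pile is square and flush on the board (top face at (142,97)-(268,282) in the wrist crop). The stopper head at (203,197) sits on the slab, and the pile did not move. Handing in.

```bash
python3 -c "
from rig import arm
print(arm.finish_job())"
```

```text
the job is handed in; nothing more can be done
None
```

The mould is stacked on the board with edges flush to about 0.3 mm, the stopper is pressed home, and the job is handed in at about 47 s; on the first grasp the fingers closed over the bottom slab's top face with light force, because the tips sit higher than `arm.tip_reach` says, and the slab did not measurably move.

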